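# Interlock check on a clipper test box: voltage to zero, cover held at the trip mark

### The job

Make the test box safe and ready for its interlock reading: first, with the cover still shut, turn the transformer's black knob back until its white pointer stands at the red zero bar, and let go of the knob. Then lift the spring-loaded cover of the test box until the black pointer on the cover's edge is level with the red marker on the quadrant, and keep holding it there: finish while still holding it, because the cover shuts if released. Leave the clippers, the screwdriver and the adapter where they lie.

Things in the scene. Friction and masses are not known exactly. Their poses are not given: they have to be found in the camera images.
- variac: Bench variable transformer: upright grey can, 150 mm diameter, 140 mm high, fixed to the bench, with a black terminal panel on its front (-x, 14 mm proud). Origin: centre of its underside. On top a round black dial (140 mm, its face 142 mm up) with white ticks around 320 degrees and one broad red bar at zero.
- knob (a joint): Angle (rad) of the black round knob on top of the variac, about the vertical axis of the can. 0 = white pointer at the red zero bar; grows clockwise seen from above (more voltage), so turn it counterclockwise from above to bring it back. A stop lies at -0.25, past zero. It starts 0.7 to 1.9 above zero, turns against a light friction of about 0.06 N m and stays where it is left.
- knob_grip (a point): Point on the knob's axis at the height to grip, 171 mm above the bench. The grip is a round cylinder, 52 mm diameter, from 148 to 179 mm above the bench, above a 68 mm diameter skirt (143 to 148 mm). Its x axis points along the white pointer.
- knob_pointer (a point): Tip of the knob's white pointer, 54 mm from the knob's axis, 146 mm above the bench.
- dial_zero (a point): Point of the red zero bar on the dial below which the pointer's tip stands at zero, 54 mm from the knob's axis, 146 mm above the bench.
- test_box: Grey test box holding a blue clipper, fixed to the bench: 200 mm (x) by 260 mm (y) by 100 mm high, walls 5 mm. Origin: centre of its underside; its front looks to its own -x, the cover's hinge is along its rear (+x) rim. On its +y side an aluminium quadrant, radius 132 mm about the hinge axis, 20 mm outside the wall, up to 240 mm above the bench.
- cover_angle (a joint): Opening angle (rad) of the cover, 0 = shut; grows as its front edge rises, up to 1.3. A coil spring and its weight shut it: it takes about 9 to 16 N straight up at the handle to hold it at the marker. Cover and handle weigh about 0.55 kg, spring 0.5 N m/rad with 0.55 N m when shut.
- cover: The box's cover: white frame with a clear panel, 200 by 260 by 8 mm, and a black bar handle on top near its front edge. Origin: middle of the hinge axis, which lies in the cover's mid-plane and runs along its y, 100 mm behind (+x) the box's centre and 105 mm above the bench.
- cover_handle (a point): Black round bar of the cover's handle, 12 mm diameter, 110 mm long along its y axis, with a 35 mm post at each end. This point: middle of the bar; when shut 175 mm in front of (-x) the hinge axis and 39 mm above it (144 mm above the bench), 35 mm clear above the cover's top face. Turns with the cover; free space all round between the posts.
- cover_pointer (a point): Tip of the black pointer on the cover's +y edge, 106 mm from the hinge axis, 150 mm to the side of the box's middle. Its x axis lies in the cover's plane.
- marker (a joint): Angle (rad) at which the red marker is clamped on the quadrant, about the same hinge axis and counted the same way as cover_angle (0.45 to 0.85); when the cover's angle equals it, pointer and marker are level. It is clamped tight: do not move it.
- marker_tip (a point): Inner tip of the red marker on the quadrant, 106 mm from the hinge axis, where the cover's pointer comes to stand.
- clipper_a: Loose black hair clipper, 172 by 46 by 38 mm, in front of the test box. Origin: underside, middle. Leave alone.
- clipper_b: Loose dark blue hair clipper of the same size in front of the transformer. Leave alone.
- clipper_c: Loose black hair clipper of the same size at the back of the bench. Leave alone.
- screwdriver: Loose screwdriver, 190 mm long, at the back of the bench. Leave alone.
- adapter: Loose black mains adapter, 48 by 70 by 30 mm, at the left. Leave alone.

How it is judged:
By the outcome, as a careful person would: the job done as asked, in the order asked, and still so for the second after the job is handed in, while the arm keeps its last pose, push and grip.
It also fails if it takes over 58 s, if anything falls off the work surface, if the arm or the gripper's body presses on something with over 40 N, if the wrist force passes 120 N, or if a joint passes its speed limit or range.

### The arm

A 6-joint arm with a two-finger parallel gripper is mounted at the origin on the work surface. World frame = base frame: x ahead of the robot, y to its left, z up, the work surface at z = 0. Lengths are in mm, angles in rad, forces in N, time in s.
With the tool pointing down it reaches from about 200 to 875 mm from the base axis. Payload 3.4 kg.
Tool frame: the origin (TCP) lies between the finger pads; the fingertips stand 25 mm ahead of it and the grasp point (between the pads) lies 6 mm ahead of it; z points along the fingers, y is the direction in which the jaws open and shut (so a half turn about z gives the same grasp; the last joint's range is limited). The gripper opens to 94 mm and grips with 3 to 60 N. Pads are 16 mm wide; open, the fingers measure 119 mm over their backs; the gripper's body (75 mm by 177 mm) begins 78 mm behind the grasp point.
Start: joints at [1.008, 0.276, 1.505, -0, 1.361, -0.121], TCP at [245.872, 519.817, 230.493] pointing down, gripper open.
Joint ranges: [-2.89, 2.89], [-0.75, 2.08], [0.22, 2.7], [-1.18, 4.32], [0.11, 2.71], [-2.7, 2.7]. Speed limits (rad/s): [2.57, 2.57, 3.14, 3.14, 3.14, 3.14].

### API

Orientations are given as a unit quaternion [w, x, y, z].
In Python, from rig import r gives the robot as it stands.
- The arm moves only by the tool send_rows, never from a script. Its argument "moves" is a list that holds one entry, the list of rows, each a list of 7 numbers: the shift along the world's x, y, z in mm, then the turn, a rotation vector about the world's x, y, z in rad, then the finger opening in mm, from 0 to 94. In form: [[[dx, dy, dz, ax, ay, az, claw], ...]]. A call has 1 to 8 rows; each row shifts and turns the commanded pose from where the row before left it; what a row does not reach is not made up. A row lasts 1/10 s, in which the tool goes at most 50 mm and 8.59 degrees, less where a joint would pass 70% of its speed; a pose out of reach is approached as far as the arm can. A call is refused whole if a number of a shift passes 50 or a number of a turn 0.15, either way. A call with a gripper value outside its range is refused whole. The fingers move at their own pace and stop on an object; "squeeze" is the grip in N (left out, the last holds). Time passes only in rows, so rows that do not move let the fingers close. It gives the time, the measured TCP pose, the force and the opening at its end, in the units of the state.
- r.sense(): the state, without advancing time (a new reading comes with each control period).
- r.read_camera(name): name is "scene" or "top"; returns a dict with "img" (400x640x3 uint8, red, green, blue), "fovy" (degrees; the focal length in pixels is half the picture's height over the tangent of half this angle, whatever the lens; pixels are square), "cx", "cy" (the principal point, pixels), "k1" (the pictures are not rectified: a ray, as slopes to the right and down, at radius r is drawn at 1 + k1 r^2 times it, then the intrinsics apply), "camera_from_world" (4x4, takes a point from world to camera coordinates). Camera axes: x right, y down, z forward; pixel columns grow to the right and rows downward; lengths in mm; the calibration is good to about 2 mm. A picture is of the moment at which its call begins. There is no depth.
- r.finish_job(): hands the job in, once; it reports no verdict.
The state is a dict: "time_s": time; "q": joint angles; "qvel": joint speeds; "effort": joint torques, N m; "tcp_pos": TCP position; "eef_rot": TCP orientation; "contact_force": force on the tool from outside, world axes, zero at the start; "wrist_torque": the same for the moment, N m; "grip_width": finger opening in mm.
Only numpy, scipy, OpenCV 4.12 (cv2) and the standard library are available. Lean on these libraries where they do the work, as an engineer would, in place of code of your own. Each camera call takes 0.05 s, during which the arm holds its last target. There are 200 camera calls.

## Working session

There is one attempt and no reset: what is moved stays moved. The work goes in short steps, Python scripts to look and compute and a tool call to move; the robot and the scene stay as the last step left them, time stands still between calls to the robot, and variables do not carry over. Pictures are saved under pics/ and viewed, about 8 in all and at most 12, crops included, and the job is handed in when it is done.

Besides the shell and the picture viewer there is one more tool, called after ">>>" by a JSON object that holds its "op" and its "data". send_rows: Moves the arm, as the interface text tells. Its arguments: {"type":"object","properties":{"moves":{"type":"array","items":{"type":"array","items":{"type":"array","items":{"type":"number"}}}},"squeeze":{"type":"number"}},"required":["moves"]}

```bash
mkdir -p pics; ls; cat > h.py <<'E'
from rig import r
import numpy as np, cv2
def cam(n):
    c=r.read_camera(n); f=200/np.tan(np.radians(c["fovy"])/2)
    c["f"]=f; c["K"]=np.array([[f,0,c["cx"]],[0,f,c["cy"]],[0,0,1.]]); c["D"]=np.array([c["k1"],0,0,0,0.])
    c["T"]=np.array(c["camera_from_world"]); return c
def ray(c,p):
    u=cv2.undistortPoints(np.array(p,float).reshape(-1,1,2),c["K"],c["D"]).reshape(-1,2)
    R,t=c["T"][:3,:3],c["T"][:3,3]
    return -R.T@t, np.c_[u,np.ones(len(u))]@R
def onz(c,p,z):
    o,d=ray(c,p); return o+d*((z-o[2])/d[:,2])[:,None]
def proj(c,P):
    R,t=c["T"][:3,:3],c["T"][:3,3]
    return cv2.projectPoints(np.array(P,float).reshape(-1,1,3),cv2.Rodrigues(R)[0],t,c["K"],c["D"])[0].reshape(-1,2)
E
python3 - <<'E'
from h import *
for n in("scene","top"):
    c=cam(n); cv2.imwrite(f"pics/{n}0.png",c["img"][...,::-1]); print(n,c["f"],c["cx"],c["cy"],c["k1"],-c["T"][:3,:3].T@c["T"][:3,3])
    print(c["T"].round(3))
print(r.sense())
E
```

```text
pics
scene 420.0052063752578 322.7259807586345 196.90835708283547 -0.02216866875219114 [1195.60591536  873.86135526  978.6250584 ]
[[-7.720000e-01  6.350000e-01 -2.000000e-03  3.704500e+02]
 [ 4.120000e-01  4.990000e-01 -7.630000e-01 -1.821590e+02]
 [-4.830000e-01 -5.900000e-01 -6.470000e-01  1.726383e+03]
 [ 0.000000e+00  0.000000e+00  0.000000e+00  1.000000e+00]]
top 396.00521809175694 322.5502436940419 203.281241239649 -0.07773966723140159 [ 432.12274083  108.8075139  1382.85599462]
[[-2.700000e-02 -1.000000e+00  2.000000e-03  1.181620e+02]
 [-9.920000e-01  2.600000e-02 -1.220000e-01  5.946010e+02]
 [ 1.220000e-01 -5.000000e-03 -9.930000e-01  1.320359e+03]
 [ 0.000000e+00  0.000000e+00  0.000000e+00  1.000000e+00]]
{'time_s': 0.1, 'q': array([ 1.00797778e+00,  2.76499618e-01,  1.50595235e+00,  7.70313791e-06,
        1.36069046e+00, -1.20976048e-01]), 'qvel': array([ 0.00092463,  0.00055782, -0.00176109,  0.00045695,  0.00052868,
       -0.00035714]), 'effort': array([ 5.14900094e-04, -4.05459630e+01, -2.37782532e+01,  7.03113712e-02,
        2.99350941e-02, -6.24234599e-05]), 'tcp_pos': array([245.62500514, 519.40724769, 229.73112388]), 'eef_rot': array([-2.63348251e-04,  2.19129297e-01,  9.75695521e-01, -7.28772930e-04]), 'contact_force': array([-0.16448218,  0.43758199,  0.67662169]), 'wrist_torque': array([-0.04610679, -0.02065647, -0.03096202]), 'grip_width': 94.22215117363203}
```

View pics/scene0.png

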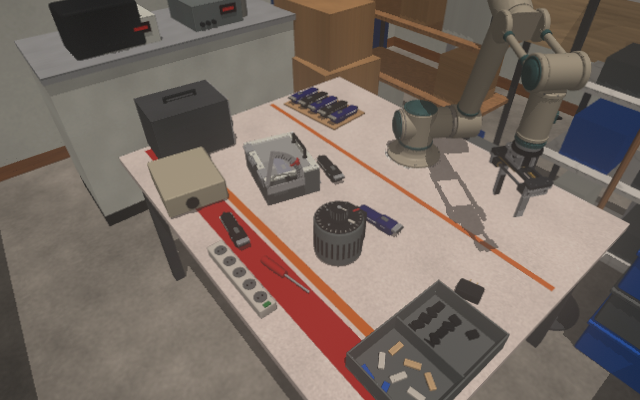

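View pics/top0.png

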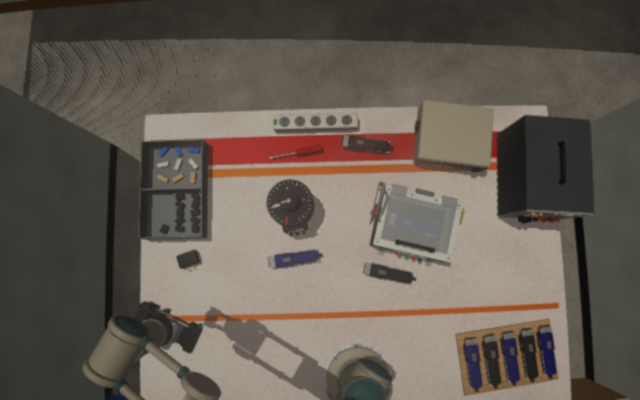

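The scene view shows the dial at about (340,217) and the box at (280,165). In the top view the dial is at (290,203), with red at about (285,218), and the box is at (417,225) with its handle at about (415,247). I'll enlarge these areas in one mosaic.

```bash
python3 - <<'E'
from h import *
t=cv2.imread("pics/top0.png"); s=cv2.imread("pics/scene0.png")
def cr(i,x,y,w,h): return cv2.resize(i[y:y+h,x:x+w],(400,300),interpolation=cv2.INTER_CUBIC)
A=cr(t,250,171,80,60);B=cr(t,360,170,120,90);C=cr(s,300,185,80,60);D=cr(s,230,125,100,75)
cv2.imwrite("pics/m1.png",np.clip(np.vstack([np.hstack([A,B]),np.hstack([C,D])]).astype(float)*1.4,0,255))
E
```

```text
[ WARN:0@1.534] global loadsave.cpp:1063 imwrite_ Unsupported depth image for selected encoder is fallbacked to CV_8U.
```

View pics/m1.png

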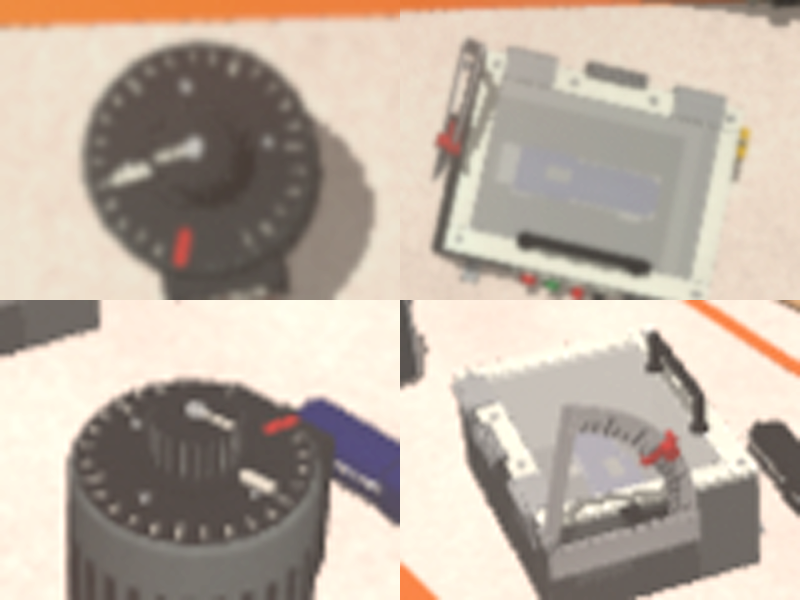

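The mosaic shows the dial pointer tip near top-view (271,208), the red bar near (286.6,220), and the knob centre dot at (289,200.6). The handle bar runs from (397,242) to (433,250), and the red marker is near (374,211). Next I'll get positions from colour masks.

```bash
cat >> h.py <<'E'
def tri(c1,p1,c2,p2):
    (a,d),(b,e)=ray(c1,[p1]),ray(c2,[p2]); d=d[0]/np.linalg.norm(d[0]);e=e[0]/np.linalg.norm(e[0])
    s=np.linalg.lstsq(np.c_[d,-e],b-a,rcond=None)[0]; P,Q=a+s[0]*d,b+s[1]*e
    return (P+Q)/2,np.linalg.norm(P-Q)
def blobs(c,kind,roi,mn=3):
    x,y,w,h=roi; i=c["img"][y:y+h,x:x+w].astype(int); R,G,B=i[...,0],i[...,1],i[...,2]
    m={"red":(R>90)&(R>1.8*G)&(R>1.8*B),"white":(i.min(2)>115),"dark":i.max(2)<48}[kind].astype(np.uint8)
    n,l,st,ce=cv2.connectedComponentsWithStats(m,connectivity=8)
    return [(ce[k]+[x,y],st[k,4],np.argwhere(l==k)[:,::-1]+[x,y]) for k in range(1,n) if st[k,4]>=mn]
E
python3 - <<'E'
from h import *
t,s=cam("top"),cam("scene")
for n,c,R in(("top",t,(262,178,54,50)),("scene",s,(313,198,55,45))):
  for k in("red","white"):
    for ce,a,px in blobs(c,k,R,2): print(n,k,ce.round(1),a,onz(c,[ce],142)[0].round(0))
for n,c,R in(("top",t,(365,185,25,45)),("scene",s,(380-0 if 0 else 380,225,20,20)),("scene",s,(385-0,225,2,2)),("scene",s,(284,150,25,25))):
    for ce,a,px in blobs(c,"red",R,2): print(n,"marker",ce.round(1),a)
for n,c,R in(("top",t,(390,236,50,20)),("scene",s,(286,128,30,35))):
    for ce,a,px in blobs(c,"dark",R,8):
        v=np.linalg.svd(px-ce,full_matrices=0)[2][0]; q=(px-ce)@v
        print(n,"dark",ce.round(1),a,"ends",(ce+v*q.min()).round(1),(ce+v*q.max()).round(1), onz(c,[ce+v*q.min(),ce,ce+v*q.max()],144).round(0).tolist())
for a,b in(((289,200.6),(339,206.6)),((271,208),(355.2,222.8))): print(tri(t,a,s,b))
# dial circle: bright-bg excluded, knob circle from dark mask? outline pts in crop A
print(onz(t,[(266.6,203),(314,203),(290.4,179),(283,224.5)],142).round(1))
# cover corners from view B (px = 360+x/3.33,170+y/3.33), z=109
B=np.array([(495,80),(745,110),(705,295),(443,250)])*.3+[360,170]
print(onz(t,B,107).round(0))
E
```

```text
top red [286.1 220.1] 18 [534. 219. 142.]
top white [278.9 197. ] 685 [608. 240. 142.]
top white [287.9 200.2] 9 [597. 212. 142.]
top white [275.7 205.1] 15 [583. 251. 142.]
scene red [355.5 209.5] 14 [532. 218. 142.]
scene white [337.7 201.6] 356 [550. 157. 142.]
scene white [339.  206.5] 6 [561. 176. 142.]
scene white [344.  208.7] 3 [556. 193. 142.]
scene white [350.8 220.6] 13 [575. 244. 142.]
scene white [365.8 233.7] 64 [579. 310. 142.]
top marker [373.6 212.5] 11
scene marker [295.7 162. ] 28
(array([590.15089079, 206.54759283, 178.7955438 ]), np.float64(2.401693020074266))
(array([574.37798108, 264.10985874, 147.23633591]), np.float64(3.240862457245448))
[[590.1 279.7 142. ]
 [586.1 129.8 142. ]
 [665.1 203.1 142. ]
 [520.7 228.8 142. ]]
[[ 604. -515.  107.]
 [ 567. -777.  107.]
 [ 383. -715.  107.]
 [ 437. -448.  107.]]
```

```bash
python3 - <<'E'
from h import *
t,s=cam("top"),cam("scene")
P,g=tri(t,(275.7,205.1),s,(350.8,220.6));print("ptr",P,g)
Rd,g=tri(t,(286.1,220.1),s,(355.5,209.5));print("red",Rd,g)
ax=np.array([590,206])
an=lambda p:np.arctan2(p[1]-ax[1],p[0]-ax[0]); print(an(P),an(Rd),an(Rd)-an(P))
M,g=tri(t,(373.6,212.5),s,(295.7,162.));print("marker",M,g)
B=np.array([(95,80),(345,110),(305,295),(43,250)])*.3+[360,170]; print("corners",onz(t,B,107).round(0).tolist())
for n,c,R in(("top",t,(390,236,50,20)),("scene",s,(286,128,30,35))):
    x,y,w,h=R;g=c["img"][y:y+h,x:x+w].max(2);print(n,"\n",g[::1,::2])
E
```

```text
ptr [581.45211965 250.22691756 150.15267923] 0.6066177737419778
red [533.88533311 218.94168485 143.82361382] 0.8207477333403275
1.7617155760828922 2.9149266905902373 1.1532111145073451
marker [548.79128575 -53.75036953 172.88989614] 1.9348633901848433
corners [[614.0, -113.0, 107.0], [578.0, -360.0, 107.0], [399.0, -308.0, 107.0], [450.0, -55.0, 107.0]]
top 
 [[121 120 120 119 119 119 119 118 118 117 117 117 118 117 118 117 118 118
  119 124 125 121 119 117 116]
 [121 120 119 119 119 119 118 118 118 117 118 118 118 117 117 117 117 117
  116 117 118 117 116 116 116]
 [121 120 119 114 112 117 119 118 117 117 118 118 117 117 118 117 118 117
  116 116 116 116 116 116 116]
 [123 120 116  97  92 107 114 116 117 117 118 117 117 118 117 117 118 116
  116 116 116 116 116 116 116]
 [133 124 113  71  65  83  96 103 112 115 117 117 117 117 117 118 117 116
  116 116 116 116 116 116 117]
 [153 141 120  56  52  60  66  78  95 102 113 114 116 117 117 117 117 117
  116 116 116 116 116 117 116]
 [165 162 135  55  51  53  52  57  66  78  95 101 108 115 116 118 117 117
  116 116 116 116 116 116 117]
 [1
[... 2876 characters left out ...]
0 191]
 [140 143 143 143 142 141 142 141 116  60 134 181 191 188 189]
 [127 136 144 143 142 142 141 144 130  59 134 187 191 190 190]
 [117 122 135 143 142 141 142 141 144  60 134 186 189 192 192]
 [115 115 122 137 142 141 142 142 128  60 106 186 187 188 191]
 [115 114 115 122 140 141 141 142 101  59  67 183 187 190 191]
 [115 115 102 113 129 143 143 142 101  60  63 183 185 190 193]
 [ 98 117  87 116 117 139 146 142 128  96 149 185 184 187 194]
 [ 92 105  99 119 115 129 133 140 142 131 155 187 186 187 179]
 [115  88 114 114 119 143 129 141 142 142 140 184 186 186 181]
 [130 108 106 114 112 152 130 138 142 142 144 167 187 187 190]
 [134 128  97 102 117 134 120 137 142 141 142 149 189 189 190]]
```

Estimates: knob axis (590,206), about 1.15 rad to turn counterclockwise. I'm moving above the knob with a small counter-turn first.

>>> {"op": "send_rows", "data": {"moves": [[[34,-31,0,0,0,-0.06,94],[34,-31,0,0,0,-0.06,94],[34,-31,0,0,0,-0.06,94],[34,-31,0,0,0,-0.06,94],[34,-31,0,0,0,-0.06,94],[34,-31,0,0,0,-0.06,94],[34,-31,0,0,0,-0.06,94],[34,-31,0,0,0,-0.06,94]]]}}

```text
time_s: 1.1
tcp_pos: [519.0, 270.4, 230.6]
eef_rot: [0.0, 0.446, 0.895, 0.0]
contact_force: [-0.2, 0.5, 0.8]
grip_width: 94.0
```

>>> {"op": "send_rows", "data": {"moves": [[[34,-31,0,0,0,0,94],[34,-31,0,0,0,0,94],[4,-4,0,0,0,0,94],[0,0,0,0,0,0,94],[0,0,0,0,0,0,94]]]}}

```text
time_s: 1.6
tcp_pos: [588.9, 206.5, 230.3]
eef_rot: [-0.001, 0.445, 0.896, 0.0]
contact_force: [-0.5, -0.0, 0.3]
grip_width: 94.0
```

```bash
python3 - <<'E'
from h import *
from scipy.spatial.transform import Rotation as Ro
t=cam("top");cam_s=cam("scene")
x=r.sense();print({k:np.round(x[k],3) for k in("time_s","q","tcp_pos","eef_rot","contact_force","grip_width")})
q=x["eef_rot"];print(Ro.from_quat(np.r_[q[1:],q[0]]).as_matrix().round(3))
a=cv2.resize(t["img"][150:250,240:340],(400,400),interpolation=cv2.INTER_CUBIC);b=cv2.resize(cam_s["img"][140:240,290:390],(400,400),interpolation=cv2.INTER_CUBIC)
cv2.imwrite("pics/k1.png",np.clip(np.hstack([a,b])[...,::-1]*1.4,0,255).astype(np.uint8))
# handle measure
E1=onz(t,[(397,242),(415.2,245.8),(433,249.5)],146);print(E1.round(1)); 
E
```

```text
{'time_s': np.float64(1.7), 'q': array([ 2.260e-01,  3.500e-01,  1.395e+00,  1.000e-03,  1.397e+00,
       -4.240e-01]), 'tcp_pos': array([588.604, 207.056, 230.656]), 'eef_rot': array([-0.   ,  0.444,  0.896,  0.   ]), 'contact_force': array([-0.211, -0.271, -1.142]), 'grip_width': np.float64(94.01)}
[[-0.606  0.796 -0.   ]
 [ 0.796  0.606  0.001]
 [ 0.001 -0.    -1.   ]]
[[ 456.2 -126.2  146. ]
 [ 442.7 -182.8  146. ]
 [ 429.4 -238.4  146. ]]
```

View pics/k1.png

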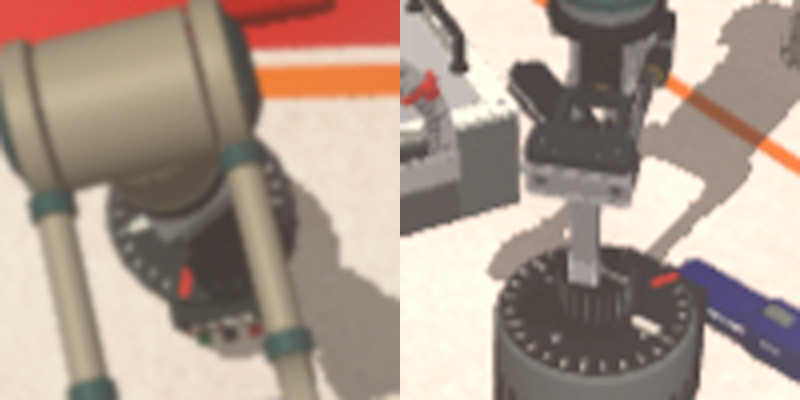

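The gripper is above the knob and centred, with nothing in the way. Descend and grip.

>>> {"op": "send_rows", "data": {"moves": [[[0,0,-20,0,0,0,94],[0,0,-20,0,0,0,94],[0,0,-13,0,0,0,94],[0,0,0,0,0,0,94],[0,0,0,0,0,0,45],[0,0,0,0,0,0,45],[0,0,0,0,0,0,45],[0,0,0,0,0,0,45]]], "squeeze": 15}}

```text
time_s: 2.5
tcp_pos: [590.3, 205.9, 178.2]
eef_rot: [0.001, 0.445, 0.896, 0.0]
contact_force: [-0.0, 0.2, 0.9]
grip_width: 65.4
```

>>> {"op": "send_rows", "data": {"moves": [[[0,0,0,0,0,0,45],[0,0,0,0,0,0,45],[0,0,0,0,0,0,45]]]}}

```text
time_s: 2.8
tcp_pos: [591.4, 206.8, 177.9]
eef_rot: [0.001, 0.445, 0.896, 0.002]
contact_force: [3.6, 3.9, -1.5]
grip_width: 51.8
```

Gripped at 51.8 mm, which fits the 52 mm knob. Turning counterclockwise by 1.13.

>>> {"op": "send_rows", "data": {"moves": [[[1,1,0,0,0,0.14,45],[0,0,0,0,0,0.14,45],[0,0,0,0,0,0.14,45],[0,0,0,0,0,0.14,45],[0,0,0,0,0,0.14,45],[0,0,0,0,0,0.14,45],[0,0,0,0,0,0.14,45],[0,0,0,0,0,0.14,45]]]}}

```text
time_s: 3.6
tcp_pos: [591.7, 207.6, 177.9]
eef_rot: [0.001, -0.102, 0.995, 0.001]
contact_force: [2.2, 3.2, -0.8]
grip_width: 51.4
```

>>> {"op": "send_rows", "data": {"moves": [[[0,0,0,0,0,0.01,45],[0,0,0,0,0,0,45],[0,0,0,0,0,0,45]]]}}

```text
time_s: 3.9
tcp_pos: [591.7, 207.6, 177.9]
eef_rot: [0.001, -0.103, 0.995, 0.001]
contact_force: [3.4, 3.7, 0.3]
grip_width: 51.4
```

```bash
python3 - <<'E'
from h import *
s=cam("scene");x=r.sense();print({k:np.round(x[k],3) for k in("time_s","q","tcp_pos","eef_rot","contact_force","wrist_torque","grip_width")})
a=cv2.resize(s["img"][190:250,305:375],(700,600),interpolation=cv2.INTER_CUBIC)
cv2.imwrite("pics/k2.png",np.clip(a[...,::-1]*1.4,0,255).astype(np.uint8))
for k in("red","white"):
    for ce,n,px in blobs(s,k,(313,198,55,45),3): print(k,ce.round(2),n,onz(s,[ce],143 if k=="red" else 147)[0].round(1))
E
```

```text
{'time_s': np.float64(3.95), 'q': array([ 2.260e-01,  3.840e-01,  1.475e+00,  1.000e-03,  1.280e+00,
       -1.551e+00]), 'tcp_pos': array([591.728, 207.558, 177.898]), 'eef_rot': array([ 0.001, -0.103,  0.995,  0.001]), 'contact_force': array([ 3.443,  3.674, -0.089]), 'wrist_torque': array([ 0.748, -0.658,  0.039]), 'grip_width': np.float64(51.842)}
red [357.5 208.5] 4 [525.3 219.1 143. ]
white [317.13 200.6 ] 63 [598.3 118.1 147. ]
white [339.   199.09] 33 [542.6 155.  147. ]
white [363.46 202.04] 54 [494.7 212.3 147. ]
white [352.8 201.5] 10 [517.8 190.  147. ]
white [313.  214.5] 4 [646.5 158.8 147. ]
white [365.83 233.69] 64 [582.3 313.6 147. ]
```

View pics/k2.png

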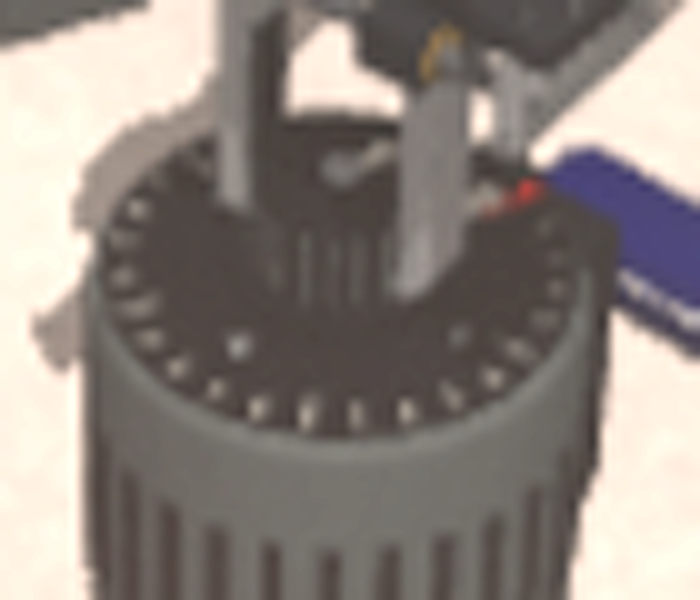

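The pointer now lies over the red bar. I'll release, back away and check with a clear view.

>>> {"op": "send_rows", "data": {"moves": [[[0,0,0,0,0,0,94],[0,0,0,0,0,0,94],[0,0,0,0,0,0,94],[0,0,0,0,0,0,94],[0,0,0,0,0,0,94],[0,0,25,0,0,0,94],[0,0,40,0,0,0,94],[0,0,15,0,0,0,94]]]}}

```text
time_s: 4.75
tcp_pos: [592.2, 207.0, 261.2]
eef_rot: [0.003, -0.104, 0.995, 0.0]
contact_force: [0.3, 0.7, 0.6]
grip_width: 93.9
```

>>> {"op": "send_rows", "data": {"moves": [[[-18,-45,0,0,0,0,94],[-18,-45,0,0,0,0,94],[-18,-45,0,0,0,0,94],[-18,-45,0,0,0,0,94],[-18,-45,0,0,0,0,94],[-18,-45,0,0,0,0,94],[-18,-45,0,0,0,0,94],[0,0,0,0,0,0,94]]]}}

```text
time_s: 5.55
tcp_pos: [462.7, -113.1, 257.7]
eef_rot: [-0.001, -0.1, 0.995, -0.001]
contact_force: [0.7, 1.3, -0.0]
grip_width: 94.0
```

```bash
python3 - <<'E'
from h import *
s,t=cam("scene"),cam("top");x=r.sense();print({k:np.round(x[k],3) for k in("time_s","q","tcp_pos","eef_rot","contact_force","wrist_torque","grip_width")})
a=cv2.resize(s["img"][190:240,315:365],(400,400),interpolation=cv2.INTER_CUBIC)
b=cv2.resize(t["img"][178:228,265:315],(400,400),interpolation=cv2.INTER_CUBIC)
cv2.imwrite("pics/k3.png",np.clip(np.hstack([a,b])[...,::-1]*1.4,0,255).astype(np.uint8))
for n,c,R in(("top",t,(262,178,54,50)),("scene",s,(313,198,55,45))):
  for k in("red","white"):
    for ce,m,px in blobs(c,k,R,2): print(n,k,ce.round(1),m,onz(c,[ce],143 if k=="red" else 147)[0].round(1))
E
```

```text
{'time_s': np.float64(5.65), 'q': array([-3.770e-01,  1.120e-01,  1.651e+00,  1.000e-03,  1.379e+00,
       -2.153e+00]), 'tcp_pos': array([ 464.466, -109.008,  257.645]), 'eef_rot': array([ 0.   , -0.102,  0.995,  0.   ]), 'contact_force': array([-0.883, -0.686, -0.026]), 'wrist_torque': array([0.009, 0.049, 0.008]), 'grip_width': np.float64(93.867)}
top red [285.8 221.3] 10 [530.5 219.7 143. ]
top white [279. 197.] 688 [607.5 239.8 147. ]
top white [288.1 200.3] 9 [596.1 211.1 147. ]
top white [286.6 214.9] 10 [550.2 216.5 147. ]
scene red [357. 209.] 7 [528.  219.8 143. ]
scene white [337.7 201.6] 354 [553.4 161.2 147. ]
scene white [339.8 206. ] 8 [561.7 180.3 147. ]
scene white [344.5 204. ] 2 [544.8 182.6 147. ]
scene white [351.4 209.7] 12 [545.9 214.6 147. ]
scene white [365.8 233.7] 64 [582.3 313.6 147. ]
```

View pics/k3.png

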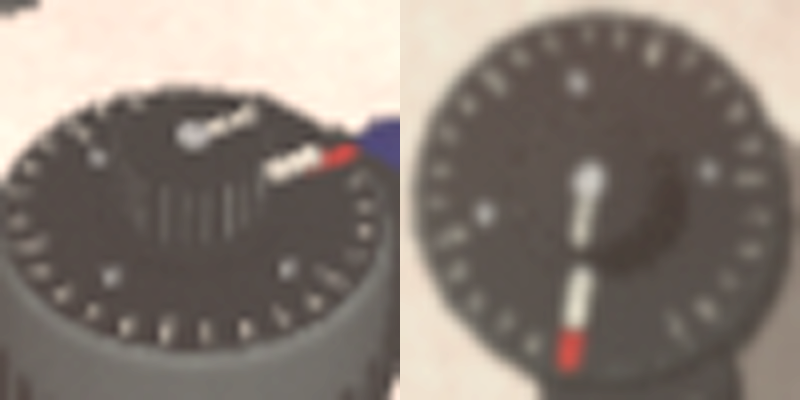

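The knob check agrees: pointer and red bar lie in the same direction in both views, within about 0.015 rad. The knob is released and the gripper clear. Next I'll turn the jaws across the handle bar and move above it.

>>> {"op": "send_rows", "data": {"moves": [[[-3,-9,0,0,0,-0.14,94],[-3,-9,0,0,0,-0.14,94],[-3,-9,0,0,0,-0.14,94],[-3,-9,0,0,0,-0.14,94],[-3,-9,0,0,0,-0.14,94],[-3,-9,0,0,0,-0.14,94],[-2,-9,0,0,0,-0.14,94],[-2,-9,0,0,0,-0.14,94]]]}}

```text
time_s: 6.45
tcp_pos: [443.7, -178.8, 257.5]
eef_rot: [-0.0, 0.442, 0.897, 0.0]
contact_force: [-0.0, -0.0, 0.3]
grip_width: 94.1
```

>>> {"op": "send_rows", "data": {"moves": [[[0,-3,0,0,0,-0.14,94],[0,0,0,0,0,-0.14,94],[0,0,0,0,0,-0.14,94],[0,0,0,0,0,-0.14,94],[0,0,0,0,0,-0.14,94],[0,0,0,0,0,-0.14,94],[0,0,0,0,0,-0.05,94],[0,0,0,0,0,0,94]]]}}

```text
time_s: 7.25
tcp_pos: [443.7, -181.6, 257.4]
eef_rot: [-0.0, 0.783, 0.622, 0.0]
contact_force: [0.7, 0.9, 0.3]
grip_width: 93.8
```

```bash
python3 - <<'E'
from h import *
s=cam("scene");x=r.sense();print({k:np.round(x[k],3) for k in("time_s","q","tcp_pos","eef_rot","contact_force","grip_width")})
print(onz(s,[(293.3,133.5),(304.8,150.5)],146).round(1))
a=cv2.resize(s["img"][100:200,230:350],(720,600),interpolation=cv2.INTER_CUBIC)
cv2.imwrite("pics/b1.png",np.clip(a[...,::-1]*1.4,0,255).astype(np.uint8))
E
```

```text
{'time_s': np.float64(7.3), 'q': array([-0.535,  0.115,  1.647,  0.   ,  1.379, -0.307]), 'tcp_pos': array([ 443.563, -181.808,  257.432]), 'eef_rot': array([-0.   ,  0.783,  0.622,  0.   ]), 'contact_force': array([-0.036,  0.069, -0.546]), 'grip_width': np.float64(94.122)}
[[ 425.8 -237.8  146. ]
 [ 461.6 -120.9  146. ]]
```

View pics/b1.png

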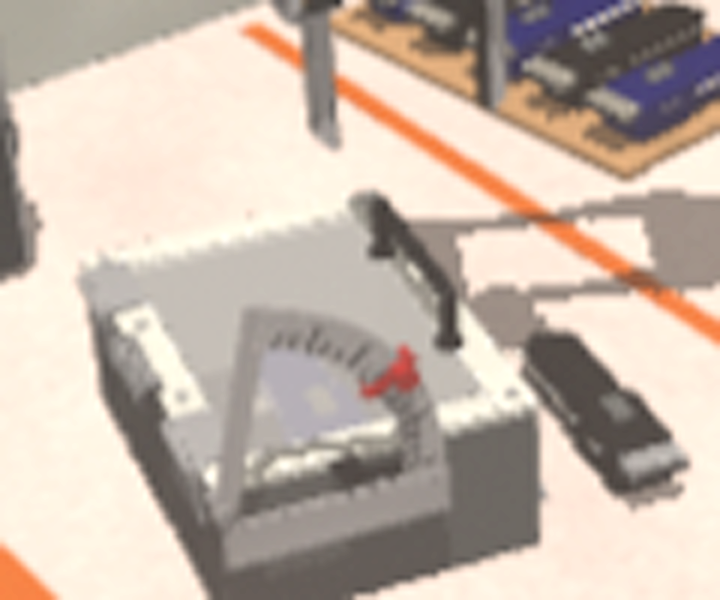

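Both views put the bar's middle near (443,-181,144), at a yaw of about -0.25. The marker tip is at scene (291,165) and the cover pointer at about (287,178). Lowering over the bar and gripping.

>>> {"op": "send_rows", "data": {"moves": [[[0,0,-30,0,0,0,94],[0,0,-30,0,0,0,94],[0,0,-30,0,0,0,94],[0,0,-17,0,0,0,94],[0,0,0,0,0,0,94],[0,0,0,0,0,0,40],[0,0,0,0,0,0,25],[0,0,0,0,0,0,20]]], "squeeze": 40}}

```text
time_s: 8.1
tcp_pos: [443.8, -183.5, 151.7]
eef_rot: [0.001, 0.784, 0.621, 0.001]
contact_force: [0.0, -0.1, -1.3]
grip_width: 73.5
```

>>> {"op": "send_rows", "data": {"moves": [[[0,0,0,0,0,0,4],[0,0,0,0,0,0,4],[0,0,0,0,0,0,4],[0,0,0,0,0,0,4],[0,0,0,0,0,0,4],[0,0,0,0,0,0,4]]]}}

```text
time_s: 8.7
tcp_pos: [442.8, -183.2, 150.4]
eef_rot: [-0.0, 0.784, 0.621, -0.0]
contact_force: [0.1, -0.1, 0.5]
grip_width: 25.5
```

```bash
python3 - <<'E'
from h import *
x=r.sense();print({k:np.round(x[k],3) for k in("time_s","q","tcp_pos","eef_rot","contact_force","wrist_torque","grip_width")})
psi=-.24; xb=np.array([np.cos(psi),np.sin(psi),0]); yb=np.array([-np.sin(psi),np.cos(psi),0])
H=x["tcp_pos"]-[0,0,6]; H[2]=144; print("bar",H,"hinge",H+175*xb-[0,0,39])
s=cam("scene");t=cam("top")
hg=H+175*xb-[0,0,39]; 
# scene ray to marker tip intersect quadrant plane (150 lateral)
o,d=ray(s,[(290.8,164.7),(287.5,178.3)])
for dd in d:
    P=o+dd*((150-(o-hg)@yb)/(dd@yb)); v=P-hg; print(P.round(1),"fwd",-v@xb,"up",v[2],"rad",np.hypot(v@xb,v[2]),"ang",np.arctan2(v[2],-v@xb))
for th in(0,.3,.5,.6,.7): print(th,proj(s,[hg+150*yb+106*(-np.cos(th)*xb+np.sin(th)*np.array([0,0,1]))]).round(1))
def tcp(th): # bar at angle th, tool turned with cover
    b=hg+175*(-np.cos(th)*xb+np.sin(th)*np.array([0,0,1]))+39*(np.sin(th)*xb+np.cos(th)*np.array([0,0,1])); 
    return b+6*(np.sin(th)*xb+np.cos(th)*np.array([0,0,1]))
for k in range(8): print(k*.1,(tcp(k*.1)-tcp(k*.1-.1)).round(1),(tcp(k*.1)-tcp(0)).round(1))
print("axis",yb)
E
```

```text
{'time_s': np.float64(8.7), 'q': array([-0.538,  0.195,  1.829, -0.   ,  1.117, -0.307]), 'tcp_pos': array([ 442.831, -183.193,  150.449]), 'eef_rot': array([-0.   ,  0.784,  0.621, -0.   ]), 'contact_force': array([ 0.145, -0.09 ,  0.473]), 'wrist_torque': array([-0.083,  0.055,  0.029]), 'grip_width': np.float64(25.451)}
bar [ 442.83069396 -183.19329511  144.        ] hinge [ 612.81483956 -224.79125473  105.        ]
[566.4 -59.  167.3] fwd 84.48066299341787 up 62.33321570949806 rad 104.98767642201754 ang 0.6356732031803396
[580.8 -62.5 115.9] fwd 69.69878186356496 up 10.86364538333794 rad 70.54033586735841 ang 0.1546215220710562
0 [[297.6 178. ]]
0.3 [[295.9 170.9]]
0.5 [[293.4 166.9]]
0.6 [[291.7 165.1]]
0.7 [[289.7 163.5]]
0.0 [ 3.5 -0.9 17.7] [0. 0. 0.]
0.1 [ 5.2 -1.3 17.2] [ 5.2 -1.3 17.2]
0.2 [ 6.9 -1.7 16.6] [12.1 -3.  33.9]
0.30000000000000004 [ 8.4 -2.1 15.8] [20.5 -5.  49.7]
0.4 [ 9.9 -2.4 14.9] [30.4 -7.4 64.6]
0.5 [11.3 -2.8 13.8] [ 41.8 -10.2  78.4]
0.6000000000000001 [12.6 -3.1 12.6] [ 54.4 -13.3  91. ]
0.7000000000000001 [13.8 -3.4 11.2] [ 68.1 -16.7 102.2]
axis [0.23770263 0.97133797 0.        ]
```

The fingers are still closing at 25 mm, so I'll let them finish.

>>> {"op": "send_rows", "data": {"moves": [[[0,0,0,0,0,0,4],[0,0,0,0,0,0,4],[0,0,0,0,0,0,4],[0,0,0,0,0,0,4],[0,0,0,0,0,0,4]]]}}

```text
time_s: 9.3
tcp_pos: [442.3, -183.1, 150.4]
eef_rot: [-0.0, 0.784, 0.621, -0.0]
contact_force: [-2.7, 0.0, 0.5]
grip_width: 10.8
```

Gripped. Lifting along the arc in steps of 0.05 rad, turning the tool with the cover.

>>> {"op": "send_rows", "data": {"moves": [[[2.4,-0.6,8.7,0.012,0.0485,0,4],[2.8,-0.7,8.6,0.012,0.0485,0,4],[3.2,-0.8,8.4,0.012,0.0485,0,4],[3.6,-0.9,8.2,0.012,0.0485,0,4],[4.0,-1.0,8.0,0.012,0.0485,0,4],[4.4,-1.1,7.8,0.012,0.0485,0,4]]], "squeeze": 45}}

```text
time_s: 9.9
tcp_pos: [462.4, -188.3, 199.2]
eef_rot: [-0.12, 0.775, 0.614, -0.093]
contact_force: [-2.7, -0.8, -7.1]
grip_width: 10.9
```

>>> {"op": "send_rows", "data": {"moves": [[[4.8,-1.1,7.6,0.012,0.0485,0,4],[5.1,-1.3,7.3,0.012,0.0485,0,4],[5.5,-1.4,7.0,0.012,0.0485,0,4],[5.8,-1.4,6.8,0.012,0.0485,0,4],[0,0,0,0,0,0,4],[0,0,0,0,0,0,4]]]}}

```text
time_s: 10.5
tcp_pos: [483.1, -193.8, 227.6]
eef_rot: [-0.197, 0.759, 0.601, -0.153]
contact_force: [-6.1, -0.5, -4.3]
grip_width: 10.8
```

```bash
python3 - <<'E'
from h import *
s=cam("scene");t=cam("top");x=r.sense();print({k:np.round(x[k],3) for k in("time_s","q","tcp_pos","eef_rot","contact_force","wrist_torque","grip_width")})
a=cv2.resize(s["img"][145:185,265:315],(750,600),interpolation=cv2.INTER_CUBIC)
cv2.imwrite("pics/b2.png",np.clip(a[...,::-1]*1.4,0,255).astype(np.uint8))
E
```

```text
{'time_s': np.float64(10.6), 'q': array([-0.446,  0.484,  1.297, -0.103,  1.855, -0.219]), 'tcp_pos': array([ 483.116, -193.799,  227.612]), 'eef_rot': array([-0.197,  0.759,  0.601, -0.153]), 'contact_force': array([-5.586, -1.096, -4.299]), 'wrist_torque': array([-0.415,  0.32 ,  0.096]), 'grip_width': np.float64(10.698)}
```

View pics/b2.png

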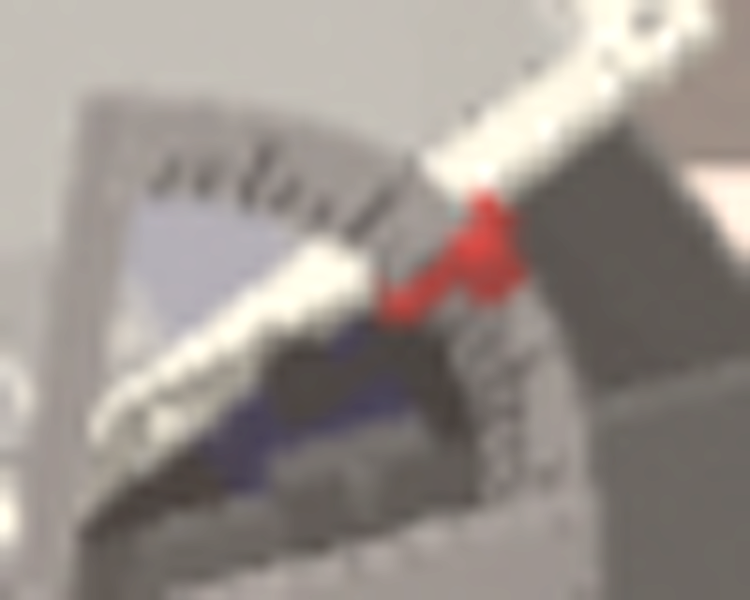

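The tool's height puts the cover at about 0.49 rad. The marker tip is at crop (385,305), above the pointer. I'll raise a little more and look in both views.

>>> {"op": "send_rows", "data": {"moves": [[[4.0,-1.0,4.3,0.008,0.032,0,4],[4.1,-1.0,4.2,0.008,0.032,0,4],[0,0,0,0,0,0,4],[0,0,0,0,0,0,4]]]}}

```text
time_s: 11.0
tcp_pos: [491.3, -196.0, 236.2]
eef_rot: [-0.222, 0.752, 0.596, -0.173]
contact_force: [-6.4, -1.3, -4.5]
grip_width: 10.5
```

```bash
cat >> h.py <<'E'
def ang():
    from scipy.optimize import brentq
    x=r.sense(); return brentq(lambda a:105+175*np.sin(a)+45*np.cos(a)-x["tcp_pos"][2],-.1,1.2)
E
python3 - <<'E'
from h import *
s=[cam("scene")["img"].astype(float) for _ in range(4)];t=cam("top");x=r.sense();print({k:np.round(x[k],3) for k in("time_s","tcp_pos","contact_force","grip_width")},ang())
si=np.mean(s,0)
def g(i): return np.clip((i/255)**.6*255*1.15,0,255)
a=cv2.resize(g(si[150:182,270:305]),(437,400),interpolation=cv2.INTER_LANCZOS4)
b=cv2.resize(g(t["img"][185:225,362:394].astype(float)),(320,400),interpolation=cv2.INTER_LANCZOS4)
cv2.imwrite("pics/b3.png",np.clip(np.hstack([a,b]),0,255).astype(np.uint8)[...,::-1])
E
```

```text
{'time_s': np.float64(11.25), 'tcp_pos': array([ 491.309, -195.984,  236.228]), 'contact_force': array([-6.286,  0.619, -4.517]), 'grip_width': np.float64(10.56)} 0.5611570528274573
```

View pics/b3.png

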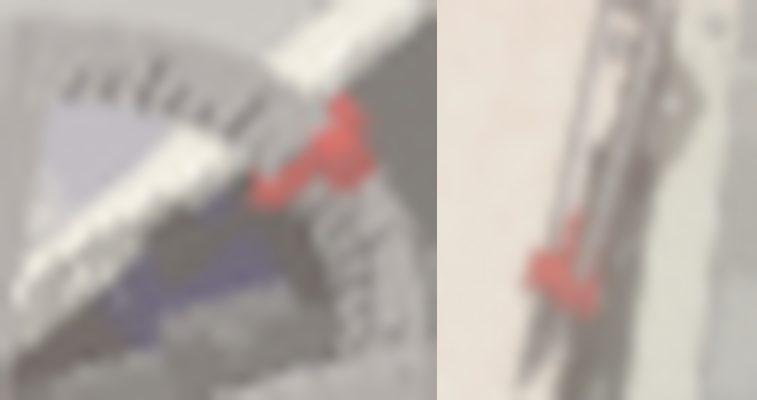

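```bash
cat >> h.py <<'E'
def qpt(rad,th,lat,psi=-.24,hg=np.array([612.8,-224.8,105])):
    xb=np.array([np.cos(psi),np.sin(psi),0]); yb=np.array([-np.sin(psi),np.cos(psi),0])
    return hg+lat*yb+rad*(-np.cos(th)*xb+np.sin(th)*np.array([0,0,1]))
E
python3 - <<'E'
from h import *
s,t=cam("scene"),cam("top")
for lat in(130,150):
  for rad in(60,80,106,132):
    P=qpt(rad,.561,lat); p,q=proj(s,P)[0],proj(t,P)[0]
    print(lat,rad,"scene",p.round(1),"b3",((p-[270,150]+.5)*12.5).round(0)," top",q.round(1),"b3",((q-[362,185]+.5)*10+[437,0]).round(0))
for th in(.5,.55,.6,.65,.7):
    P=qpt(106,th,150); print(th,((proj(s,P)[0]-[270,150]+.5)*12.5).round(0),((proj(t,P)[0]-[362,185]+.5)*10+[437,0]).round(0))
np.set_printoptions(linewidth=200)
print(s["img"][158:176,276:302].sum(2)//3)
for n,c,R in(("s",s,(284,150,25,25)),("t",t,(365,190,25,35))):
    for ce,a,px in blobs(c,"red",R,4): print(n,ce.round(2),a,px.min(0),px.max(0))
import pickle; pickle.dump((s["img"],t["img"]),open("A.pkl","wb"))
E
```

```text
130 60 scene [279.6 171.5] b3 [127. 275.]  top [382.  198.9] b3 [642. 144.]
130 80 scene [284.2 167.6] b3 [183. 227.]  top [381.4 203.6] b3 [636. 191.]
130 106 scene [290.1 162.6] b3 [257. 163.]  top [380.7 209.9] b3 [629. 254.]
130 132 scene [296.  157.5] b3 [331. 100.]  top [380.  216.5] b3 [622. 320.]
150 60 scene [281.8 174.8] b3 [154. 316.]  top [375.8 197.5] b3 [580. 130.]
150 80 scene [286.4 170.9] b3 [211. 267.]  top [375.2 202.3] b3 [574. 178.]
150 106 scene [292.4 165.7] b3 [286. 203.]  top [374.4 208.6] b3 [566. 241.]
150 132 scene [298.4 160.6] b3 [361. 139.]  top [373.6 215.1] b3 [558. 306.]
0.5 [298. 217.] [562. 253.]
0.55 [288. 206.] [566. 243.]
0.6 [277. 195.] [569. 233.]
0.65 [266. 184.] [573. 221.]
0.7 [253. 175.] [577. 209.]
[[118 120 112 116 115  88 104  85  91 106  91 104 111  98  81  96 110 110 111 109  90  81  73  66  63  64]
 [127 126 127 125 124 114 117 110 110 102  85 105  99  78  93 107 112 110 109 110  95  83  75  67  64  64]
 [127 127 127 127 127 127 126 135 148 139 121 110  81  90 108 104 109 110 107 101  91  84  73  67  64  63]
 [127 127 127 127 127 128
[... 962 characters left out ...]
6  55  53  51  51  51  53  54  54  54  53  50  51  50  61  80  79  82  83 105 109]
 [132 117 125  97  66  56  53  51  51  51  53  54  54  54  54  54  51  51  50  51  71  82  90  86 104 109]
 [137 118 106  70  55  54  54  52  52  53  55  55  54  55  61  61  66  55  50  50  66  77  79  79 103 109]
 [110  89  62  63  58  55  55  54  55  55  57  61  66  72  76  77  79  64  51  51  58  79  92  89 106 110]
 [ 76  55  52  61  56  54  54  60  62  70  74  76  78  82  83  82  80  72  60  59  62  92  91  84 104 108]
 [ 53  50  51  52  53  54  60  73  76  81  82  82  82  79  77  74  72  70  65  65  65  83  93  88 105 109]]
s [295.71 162.19] 31 [290 158] [299 165]
t [374.   212.62] 13 [372 211] [377 214]
```

>>> {"op": "send_rows", "data": {"moves": [[[4.4,-1.1,4.1,0.008,0.034,0,4],[4.5,-1.1,3.9,0.008,0.034,0,4],[0,0,0,0,0,0,4],[0,0,0,0,0,0,4]]]}}

```text
time_s: 11.75
tcp_pos: [500.3, -198.3, 244.4]
eef_rot: [-0.248, 0.744, 0.589, -0.193]
contact_force: [-7.7, -1.0, -3.9]
grip_width: 10.7
```

```bash
python3 - <<'E'
from h import *
import pickle
s,t=cam("scene"),cam("top");x=r.sense();print({k:np.round(x[k],3) for k in("time_s","tcp_pos","contact_force","grip_width")},ang())
A,Bt=pickle.load(open("A.pkl","rb")); pickle.dump((s["img"],t["img"]),open("B.pkl","wb"))
def up(i,x,y,w,h): return cv2.resize(np.clip((i[y:y+h,x:x+w].astype(float)-40)*2.2,0,255),(400,300),interpolation=cv2.INTER_CUBIC)
C=lambda a,b:np.vstack([up(a,274,152,32,24),up(b,360,188,40,30)])
cv2.imwrite("pics/b4.png",np.clip(np.hstack([C(A,Bt),C(s["img"],t["img"])]),0,255).astype(np.uint8)[...,::-1])
E
```

```text
{'time_s': np.float64(11.85), 'tcp_pos': array([ 500.252, -198.356,  244.425]), 'contact_force': array([-6.6  , -1.286, -4.188]), 'grip_width': np.float64(10.847)} 0.6296855699291242
```

View pics/b4.png

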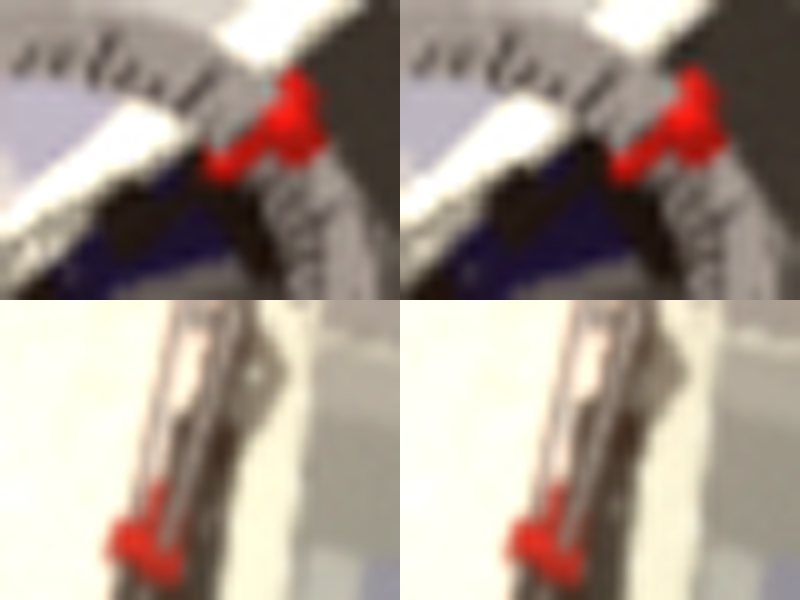

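```bash
python3 - <<'E'
import pickle,numpy as np
np.set_printoptions(linewidth=200)
for f in "AB":
    s=pickle.load(open(f+".pkl","rb"))[0].astype(int)[160:175,276:296]
    print(f,"max\n",s.max(2),"\nB-R\n",s[...,2]-s[...,0])
E
```

```text
A max
 [[130 130 130 130 130 130 129 139 155 146 127 115  86  95 113 109 114 115 118 132]
 [130 130 130 130 130 131 141 164 181 179 170 150 116 114 105 106 112 107 111 136]
 [130 130 130 130 130 141 167 182 185 186 186 168 139 120  98 109 101  95 115 124]
 [129 130 130 130 141 167 182 185 185 188 160 148 121  94  96 105 106 116 121 111]
 [130 130 130 148 169 183 186 186 176 157 126 112  82  60  97 127 125 122 112 101]
 [130 134 158 176 184 186 161 152 135 117  96  75  57  62  94 125 122 103 100  98]
 [142 162 181 185 186 160 126  99  80  83  69  61  55  61  72  86  87  78  81  83]
 [169 181 183 160 149 120  94  67  55  55  56  56  54  55  55  58  55  60  64  83]
 [182 158 148 126 113  89  62  56  56  56  55  55  55  55  54  55  54  55  56  88]
 [159 124 119 116 113  78  58  57  57  56  55  55  56  60  57  53  54  53  55  79]
 [124 117 119 114  96  68  57  57  56  56  55  57  60  61  60  57  54  56  54  65]
 [139 124 131 101  68  63  56  55  56  54  56  61  61  62  62  61  54  55  55  55]
 [144 124 110  72  62  61  59  55  54  57  62  62  62  63  68  67  68  58  55  55]
 [116  93  65 
[... 3209 characters left out ...]
-4  -6  -4 -19 -39 -40 -19  -8  -8]
 [-19 -16 -15 -14 -10  -9  -7  -7  -7  -4  -6  -5   1   2  -5 -10  -9  -7  -7  -7]
 [-17 -13 -13 -12 -10  -8  -8  -8  -8  -8  -6   1   6   6  -2  -7  -8  -7  -7  -8]
 [-13 -12 -12  -9  -4  -4  -8  -8  -8  -5   1   7   8   8   4  -3  -7  -8  -8  -7]
 [-13 -12  -6  -1   6   0  -6  -8  -5   3   7   7   8   8   7   3  -5  -8  -7  -8]
 [-13 -10   0   7   8   6  -1  -4   3   7   8   8   8   9   8   7  -1  -7  -7  -8]
 [-12  -4   3   6   8   8   6   4   8   9   9   9   9  10   8   7   0  -5  -8  -8]
 [ -9  -3   4   4   6   8   8   9  10  10  10   9   4   0  -2  -3  -4  -7  -7  -8]
 [ -8  -7   1   3   5   7   9   8   7   0  -1  -3  -3  -6  -7  -7  -7  -7  -8  -8]]
```

The comparison of the two lifts settles the pointer position:
- **At 0.56:** the black pointer's tip lies about 2 px below the red tip, near (290,167).
- **At 0.63:** the pointer's centreline reaches x=290 at row about 164.4. The red marker's tip is centred at row 164.6, and the pointer just touches it.

They are level within about 0.01 rad, and the separate ray estimate of the marker gave 0.636. I'll hold briefly and check drift and the knob before handing in.

>>> {"op": "send_rows", "data": {"moves": [[[0,0,0,0,0,0,4],[0,0,0,0,0,0,4],[0,0,0,0,0,0,4],[0,0,0,0,0,0,4],[0,0,0,0,0,0,4]]]}}

```text
time_s: 12.35
tcp_pos: [500.3, -198.3, 244.5]
eef_rot: [-0.248, 0.745, 0.589, -0.193]
contact_force: [-7.2, -1.7, -4.2]
grip_width: 11.0
```

```bash
python3 - <<'E'
from h import *
import pickle
s=cam("scene");x=r.sense();print({k:np.round(x[k],3) for k in("time_s","tcp_pos","contact_force","grip_width")},ang())
B=pickle.load(open("B.pkl","rb"))[0].astype(int)
print("diff box",np.abs(s["img"].astype(int)-B)[155:178,274:300].mean())
for k in("red","white"):
    for ce,m,px in blobs(s,k,(345,203,17,14),3): print(k,ce.round(1),m)
print(r.finish_job())
E
```

```text
{'time_s': np.float64(12.4), 'tcp_pos': array([ 500.262, -198.352,  244.445]), 'contact_force': array([-7.529, -1.43 , -3.547]), 'grip_width': np.float64(10.68)} 0.6298532425773556
diff box 0.42920847268673357
red [357. 209.] 7
white [356.8 203.9] 27
white [351.4 209.7] 12
the job is handed in; nothing more can be done
None
```

I handed the job in at 12.4 s with the knob at zero and the gripper still holding the cover at the red marker. No verdict was reported.

- **Knob:** With the cover still shut, I turned it about 1.13 rad counterclockwise and let go. The white pointer and the red bar then lined up within about 0.015 rad in both views. The last scene picture showed the knob unmoved.
- **Cover:** I lifted it by its handle bar with a 45 N grip setting. It stands at about 0.63 rad, worked out from the tool's height, and did not drift over the last half second of holding.
- **Level with the marker:** In the scene view, the cover's pointer and the marker tip are level to about 0.2 px, or roughly 0.01 rad.
- **Disagreements:** Separate estimates of the marker angle were 0.636 from the scene view, about 0.65 from a rough top-view reading, and 0.59 from the middle of the whole red marker. I gave the last one little weight, because the marker's head sticks out to one side. At this camera resolution, the pointer comparison is only good to about 0.01–0.02 rad.
- **Other objects:** The planned moves kept clear of the clippers, screwdriver and adapter, but I did not measure their positions again at the end.

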